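# Dead-weight check of a bracket's locknut

### The arm

A 7-joint arm with a two-finger parallel gripper is mounted at the origin on a cart in front of the work surface, level with it; the furniture and walls round the work are solid. World frame = base frame: x ahead of the robot, y to its left, z up, the work surface at z = 0. Lengths are in m, angles in rad, forces in N, time in s.
With the tool pointing down it reaches from about 0.35 to 0.9 m from the base axis. Payload 8.1 kg.
Tool frame: the origin (TCP) lies at the very end of the fingers, on their centre line; the grasp point (between the pads) lies 19 mm behind it (arm.tcp_to_grasp is the z of the grasp point in the tool frame, in m); z points along the fingers, y is the line along which they close (so a half turn about z gives the same grasp; the last joint's range is limited). The gripper opens to 92 mm and grips with 3 to 60 N. Pads are 19 mm wide; open, the fingers measure 130 mm over their backs; the gripper's body (75 mm by 190 mm) begins 47 mm behind the grasp point.
Start: joints at [1.19, 0.434, 0.025, 1.573, -0.012, 1.134, -0.075], TCP at [0.171, -0.601, 0.189] pointing down, gripper open.
Joint ranges: [-2.62, 2.62], [-0.44, 2.09], [-1.27, 1.32], [0.08, 2.57], [-1.32, 4.46], [0.12, 2], [-2.74, 2.74]. Speed limits (rad/s): [2.22, 2.22, 3.01, 3.01, 3.14, 3.14, 3.14].

### API

Orientations are given as a rotation vector (axis times angle).
In Python, from cell import readout, vision, sign_off, arm gives the robot as it stands. The module is installed in compiled form; this text tells all that it offers.
- The arm moves only by the shell command python3 -m creep 'ROWS' [FORCE]. ROWS is JSON, a list of rows, each a list of 5 numbers: the shift along the tool's x, y, z in units of 4 cm (1.0 is 4 cm), then the turn about the tool's z in units of 4 degrees (1.0 is 4 degrees), then the opening, from 0 (shut) to 1 (fully open). A call has 1 to 12 rows; each row shifts and turns the commanded pose from where the row before left it, along the tool's axes as they then stand; what a row does not reach is not made up. A row lasts 1/8 s, in which the tool goes at most 62.5 mm and 10.7 degrees, less where a joint would pass 70% of its speed; a pose out of reach is approached as far as the arm can. A call with a number of a shift or a turn outside -1 to 1 is refused whole. A call with a gripper value outside its range is refused whole. The fingers move at their own pace and stop on an object; FORCE is the grip in N (left out, the last holds). Time passes only in rows, so rows that do not move let the fingers close. It gives the time, the measured TCP pose, the force, the opening and the grip force at its end, in the units of the state.
- readout.observe(): the state, without advancing time (a new reading comes with each control period).
- vision.get_image(name): name is "side" or "top"; returns a dict with "pixels" (400x640x3 uint8, blue, green, red), "z_map" (400x640 float32, m along the optical axis (not along the pixel's ray), 0 where there is no reading), "camera_matrix" (3x3 intrinsics, pixels), "position" and "rotation" of the camera in the world. Camera axes: x right, y up, looking along -z (the intrinsics and any distortion apply to the point x, -y, -z); pixel columns grow to the right and rows downward; lengths in m; the calibration is good to about 2 mm. A picture is of the moment at which its call begins.
- sign_off(): hands the job in; it is judged then, once.
The state is a dict: "clock": time; "joints": joint angles; "dq": joint speeds; "joint_efforts": joint torques, N m; "position": TCP position; "ee_rot": TCP orientation; "force": force on the tool from outside, world axes, zero at the start; "ft_torque": the same for the moment, N m; "width": opening from 0.0 (shut) to 1.0 (fully open); "gripper_force": force on a finger pad.
Only numpy, scipy, OpenCV 4.12 (cv2) and the standard library are available. Lean on these libraries where they do the work, as an engineer would, in place of code of your own. Each camera call takes 0.05 s, during which the arm holds its last target. There are 200 camera calls.

### The job

Check that the locknut on the blue bench bracket still grips its bolt: hook the brass weight by its wire onto the torque bar between the socket and the red ring, slide it outward along the bar to the red ring and let go of it there, with the bar still on its rest. Then reach down into the narrow gap behind the bracket's front cheek, take the hidden bolt head by two flats and turn it gently so that nut, bar and weight lift off the rest until the bar is level with the red line on the post. Finish while holding the bolt head there: do not let go, and leave the caliper, the marker and the blue-lidded pot alone.

Things in the scene. Friction and masses are not known exactly. Their poses are not given: they have to be found in the camera images.
- bracket: blue steel bracket screwed to the bench: two upright cheeks, each 6 mm thick, 60 mm wide in y, top 154 mm above the bench, stand one behind the other with a 40 mm gap between. Origin: on the bench under the bolt's axis, at the front cheek's rear face; z up, x from the front cheek (x = -6 to 0 mm) to the rear one (40 to 46 mm), along the bolt's axis, which is 130 mm up
- level_line (a point): centre of the red level line, 130 mm above the bench, on the aluminium post (16 by 6 mm, 150 mm tall) beyond the bar's free end; the rest, an arm of the post about 99 mm high, reaches 29 mm from here toward the bracket under the bar's end. Under the bar runs a foot plate 8 mm thick. Axes as the bracket's
- ring (a point): centre of the 5 mm wide red ring on the torque bar: a round steel bar 8 mm thick through the dark socket on the nut in front of the bracket, 51 mm before the front cheek's rear face. y points along the bar to the bolt's axis, at y = +95 mm; the socket (33 mm thick) covers y above 78 mm; the free end is at y = -43 mm. x as the bracket's. The bar droops to its free end while on its rest
- bar (a joint): angle of bar, socket, nut and bolt together about the bolt's axis, rad: 0 with the bar on its rest, 0.2 with the bar level; grows as the free end rises (stop at 0.7). The weight of bar and hanger, about 0.1 N m, pulls it back to 0
- bolt: steel hexagonal bolt head in the gap between the cheeks, 22 mm across flats, 16 mm long; origin at its centre, 20 mm from either cheek. x as the bracket's; y is the normal of a pair of flats; z, in those flats, points up, at first leaning -0.2 to +0.1 rad from vertical (+ toward the bracket's +y). Leaning it 0.2 rad further to +y lifts the bar from rest to level; the nut slips only above 0.5 N m
- hanger: weight hanger, about 90 g, 126 mm tall, standing on its brass disc (35 mm across, 11 mm thick); origin at the disc's underside, z up. A 5 mm wire rises at x = -9.5 mm, arches over and ends in a tip at x = +9.5 mm, its lower end 51 mm up: the hook is 14 mm wide inside, and the bar enters from the +x side between disc and tip (mouth 40 mm high)
- hanger_grip (a point): centre of the hanger's orange grip tab above the hook, 110 mm above its underside; the tab is 24 mm (x) by 10 mm (y) by 32 mm (z); axes as the hanger's
- hanger_hook (a point): where the bar's centre line lies when the hook's crown rests on the bar: 69 mm above the hanger's underside, 41 mm below the centre of the tab; axes as the hanger's
- caliper: digital caliper lying on the bench, 140 mm long, bystander; origin at the centre of its underside
- marker: black and red marker pen lying on the bench, 133 mm long, bystander; origin at the centre of its underside
- pot_blue: small white pot with a blue screw lid, 41 mm across, 36 mm tall, bystander; origin at the centre of its underside

How it is judged:
On the way, in this order (a step that is already met when the one before it is completed fails the run):
1. the hanger's hook hangs over the bar between the socket and the red ring, the bar still on its rest (y of hanger_hook in the frame of ring between 0.017 and 0.079 m and x of hanger_hook in the frame of ring between -0.008 and 0.008 m and z of hanger_hook in the frame of ring between -0.006 and 0.008 m and value of joint bar below 0.05 rad), for 0.1 s.
2. the hanger comes along the bar toward the ring with its hook still over the bar (y of hanger_hook in the frame of ring between 0.009 and 0.017 m and x of hanger_hook in the frame of ring between -0.008 and 0.008 m and z of hanger_hook in the frame of ring between -0.006 and 0.008 m).
3. the hanger has been slid out to the red ring and hangs there, let go, the bar still on its rest (y of hanger_hook in the frame of ring between -0.009 and 0.009 m and x of hanger_hook in the frame of ring between -0.008 and 0.008 m and z of hanger_hook in the frame of ring between -0.006 and 0.006 m and contact force between hanger and the arm below 0.1 N and contact force between hanger and the fingers below 0.1 N and value of joint bar below 0.05 rad), for 0.2 s.
At the end, for the whole second after the job is handed in: the gripper still holds the bolt head (more than 3 N), the bar is held steady within 0.06 rad of level, and the hanger hangs by its hook from the bar, within 10 mm of the red ring, untouched by the arm (value of joint bar between 0.14 and 0.26 rad and velocity of joint bar between -0.05 and 0.05 rad/s and contact force between the fingers and bolt above 3 N and y of hanger_hook in the frame of ring between -0.01 and 0.01 m and x of hanger_hook in the frame of ring between -0.008 and 0.008 m and z of hanger_hook in the frame of ring between -0.006 and 0.006 m and contact force between hanger and the arm below 0.1 N and contact force between hanger and the fingers below 0.1 N); the arm keeps its last pose, push and grip.
It fails at once if the caliper, the marker or the blue-lidded pot is moved by more than 15 mm (distance of any of caliper, marker, pot_blue from where it was at the start of the episode above 0.015 m).
It fails at once if the bar is wrenched up far past level (value of joint bar above 0.45 rad).
It also fails if it takes over 54 s, if anything falls off the work surface, if the arm or the gripper's body presses on something with over 40 N, if the wrist force passes 120 N, or if a joint passes its speed limit or range.

## Working session

There is one attempt and no reset: what is moved stays moved. The work goes in short steps, Python scripts to look and compute and a shell command to move; the robot and the scene stay as the last step left them, time stands still between calls to the robot, and variables do not carry over. Pictures are saved under pics/ and viewed, at most 10 in all, crops included, and the job is handed in when it is done.

```bash
mkdir -p pics
cat > h.py <<'E'
import numpy as np, cv2
from scipy.spatial.transform import Rotation as R
from cell import readout, vision, arm
def rotm(r):
    r=np.array(r,float)
    return r if r.shape==(3,3) else (R.from_rotvec(r).as_matrix() if r.size==3 else R.from_quat(r).as_matrix())
def cloud(im):
    z=im["z_map"].astype(float);K=np.array(im["camera_matrix"]);h,w=z.shape
    u,v=np.meshgrid(np.arange(w),np.arange(h))
    p=np.stack([(u-K[0,2])/K[0,0]*z,-(v-K[1,2])/K[1,1]*z,-z],-1)
    return p@rotm(im["rotation"]).T+np.array(im["position"])
def state():
    s=readout.observe(); Rm=R.from_rotvec(s["ee_rot"]).as_matrix()
    print("t",round(s["clock"],2),"p",np.round(s["position"],4),"rv",np.round(s["ee_rot"],3),"F",np.round(s["force"],1),"w",round(s["width"],3),"g",round(s["gripper_force"],1),"q",np.round(s["joints"],2));print(np.round(Rm,3));return np.array(s["position"]),Rm
E
python3 - <<'E'
from h import *
print(arm.tcp_to_grasp); state()
for n in("side","top"):
    im=vision.get_image(n); np.savez(n+"0.npz",**im); cv2.imwrite(f"pics/{n}0.png",im["pixels"])
    print(n,im["camera_matrix"],im["position"],im["rotation"],list(im))
E
```

```text
-0.0188
t 0.0 p [ 0.1712 -0.6005  0.1881] rv [-3.11e+00 -4.35e-01  1.00e-03] F [-0.7 -0.7 -0.1] w 0.998 g 0.0 q [ 1.19  0.44  0.02  1.57 -0.01  1.13 -0.08]
[[ 0.962  0.274 -0.001]
 [ 0.274 -0.962  0.002]
 [-0.    -0.002 -1.   ]]
side [[469.46258476   0.         325.13148312]
 [  0.         469.46258476 197.76959791]
 [  0.           0.           1.        ]] [ 0.18460567 -0.41803175  0.91786713] [ 0.49844643 -0.23362166 -0.80796884] ['pixels', 'z_map', 'camera_matrix', 'position', 'rotation']
top [[468.68918276   0.         317.74665502]
 [  0.         468.68918276 196.52928749]
 [  0.           0.           1.        ]] [ 0.43401564 -0.10489464  1.10432747] [ 0.07428644 -0.07894271 -1.59738685] ['pixels', 'z_map', 'camera_matrix', 'position', 'rotation']
```

View pics/side0.png

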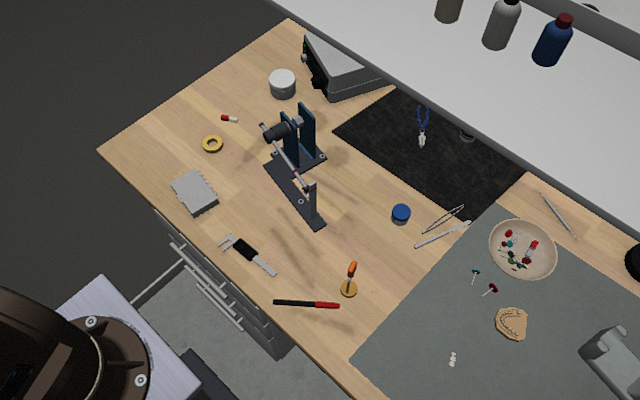

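View pics/top0.png

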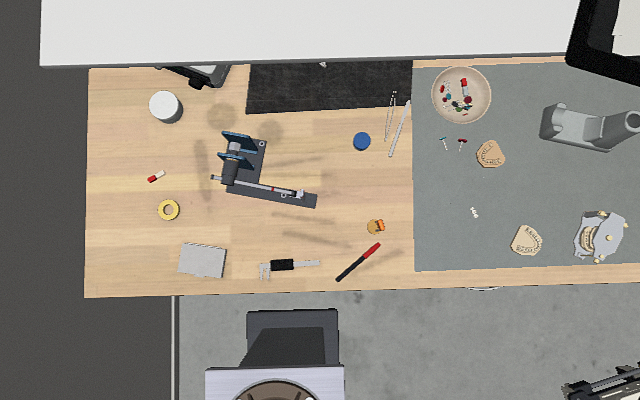

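The side view shows the bracket near (300,135), the bar running to the post at (313,200), the hanger at (350,280) and the marker below it at (305,303). In the top view the bracket is at (240,150), the ring near (275,188) and the hanger at (376,226).

Run:
```python
from h import *
tiles=[]
for n,b,hb in(("side",(225,90,345,240),(325,250,375,305)),("top",(200,120,330,215),(355,210,395,245))):
    d=dict(np.load(n+"0.npz")); P=cloud(d); hsv=cv2.cvtColor(d["pixels"],cv2.COLOR_BGR2HSV)
    H,S,V=[hsv[...,i].astype(int) for i in range(3)]
    def m(box,c):
        k=np.zeros(H.shape,bool); k[box[1]:box[3],box[0]:box[2]]=1; return k&c
    for nm,k in(("blue",m(b,(H>98)&(H<118)&(S>110)&(P[...,2]>.02))),("red",m(b,((H<6)|(H>174))&(S>120)&(P[...,2]>.05))),
      ("orange",m(hb,(H>=4)&(H<15)&(S>190)&(V>120)&(P[...,2]>.05))),("brass",m(hb,(H>=14)&(H<28)&(S>130)&(P[...,2]<.02)&(P[...,2]>.006)))):
        v,u=np.where(k); q=P[k]
        if len(q): print(n,nm,len(q),"uv",u.mean().round(1),v.mean().round(1),"mean",q.mean(0).round(4),"med",np.median(q,0).round(4),"min",q.min(0).round(3),"max",q.max(0).round(3))
        if nm=="blue":
            t=q[q[:,2]>.148][:,:2].astype(np.float32); print(len(t)); np.save(n+"_b.npy",t)
            k2=m(b,(H>98)&(H<118)&(S>110)&(P[...,2]>.145)&(P[...,2]<.165)).astype(np.uint8)
            c,_=cv2.findContours(k2,cv2.RETR_EXTERNAL,cv2.CHAIN_APPROX_NONE)
            for cc in c:
                if len(cc)>8:
                    mk=np.zeros_like(k2);cv2.drawContours(mk,[cc],-1,1,-1);qq=P[(mk&k2)>0];print(" top",len(qq),cv2.minAreaRect(qq[:,:2].astype(np.float32)),qq[:,2].mean())
        if nm=="red":
            nl,lab=cv2.connectedComponents(k.astype(np.uint8),connectivity=8)
            for i in range(1,nl): print("  red comp",(lab==i).sum(),np.argwhere(lab==i).mean(0)[::-1],P[lab==i].mean(0).round(4))
    tiles.append(d["pixels"][b[1]:b[3],b[0]:b[2]]); tiles.append(d["pixels"][hb[1]:hb[3],hb[0]:hb[2]])
out=np.zeros((600,800,3),np.uint8)
for t,(x,y,w,h) in zip(tiles,((0,0,280,350),(0,355,220,240),(285,0,515,376),(285,385,240,210))): out[y:y+h,x:x+w]=cv2.resize(t,(w,h),interpolation=cv2.INTER_CUBIC)
cv2.imwrite("pics/crop.png",out)
```

```text
side blue 937 uv 299.7 133.3 mean [0.6336 0.0534 0.0989] med [0.6524 0.0552 0.0923] min [ 0.185 -0.418  0.02 ] max [0.814 0.151 0.918]
132
 top 82 ((0.6145082712173462, 0.06604903936386108), (0.05848997086286545, 0.006069381255656481), 77.77011108398438) 0.15142015940912948
 top 71 ((0.6593202948570251, 0.05644268915057182), (0.05652472376823425, 0.0053160828538239), 76.86800384521484) 0.1515022690745766
side red 14 uv 301.4 178.6 mean [ 0.5428 -0.0391  0.117 ] med [ 0.546  -0.0162  0.1161] min [ 0.527 -0.081  0.099] max [ 0.552 -0.012  0.133]
  red comp 8 [294.375 170.5  ] [ 0.5484 -0.0142  0.1146]
  red comp 4 [308.75 190.  ] [ 0.5341 -0.0683  0.1148]
  red comp 2 [314.5 188. ] [ 0.5381 -0.0806  0.1312]
side orange 49 uv 351.9 266.4 mean [ 0.4646 -0.2415  0.1257] med [ 0.4646 -0.2412  0.1257] min [ 0.455 -0.247  0.121] max [ 0.475 -0.235  0.13 ]
side brass 182 uv 348.8 288.7 mean [ 0.4642 -0.2428  0.0112] med [ 0.4639 -0.244   0.0112] min [ 0.449 -0.259  0.006] max [ 0.482 -0.225  0.018]
top blue 308 uv 239.4 147.4 mean [0.6421 0.0565 0.1066] med [0.655  0.0539 0.1161] min [0.562 0
[... 426 characters left out ...]
15209353797642816
 top 42 ((0.660766065120697, 0.057586777955293655), (0.05656438320875168, 0.005634956993162632), 77.64155578613281) 0.15178643091597008
top red 10 uv 275.3 189.5 mean [ 0.5362 -0.0284  0.2146] med [ 0.5484 -0.0136  0.1142] min [ 0.434 -0.105  0.11 ] max [ 0.554 -0.01   1.104]
  red comp 9 [272.33333333 188.66666667] [ 0.537  -0.0231  0.2237]
  red comp 1 [302. 197.] [ 0.5286 -0.0763  0.1331]
top orange 23 uv 380.8 224.3 mean [ 0.4676 -0.2392  0.1244] med [ 0.4681 -0.2395  0.1243] min [ 0.456 -0.244  0.122] max [ 0.477 -0.234  0.127]
top brass 102 uv 372.2 226.7 mean [ 0.4663 -0.2346  0.0105] med [ 0.4659 -0.2342  0.0106] min [ 0.452 -0.25   0.007] max [ 0.482 -0.224  0.015]
```

View pics/crop.png

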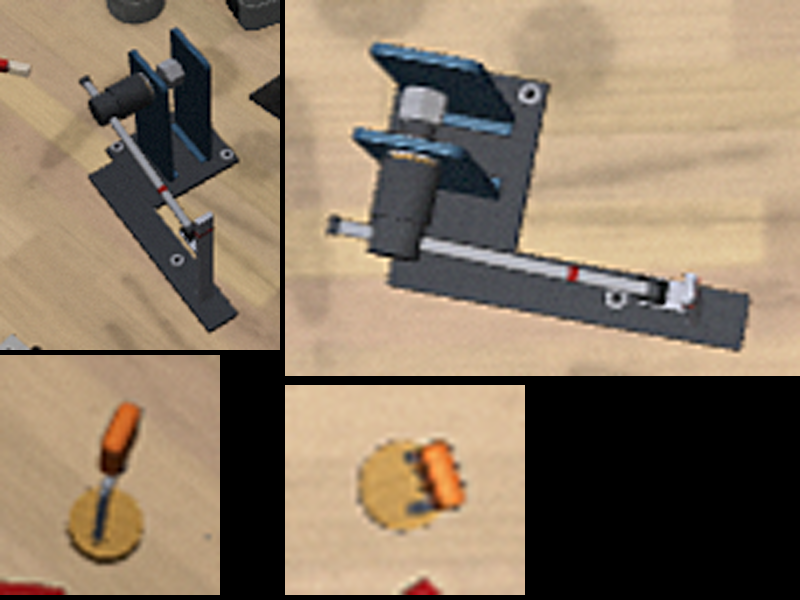

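The crops show the hex head between the cheeks, the ring on the bar at crop (572,273), and the tab slightly rotated with the wire under it. Next I'll get the hanger's yaw and which side its wire is on.

Run:
```python
from h import *
for n,hb in(("side",(325,250,375,305)),("top",(355,210,395,245))):
    d=dict(np.load(n+"0.npz")); P=cloud(d); hsv=cv2.cvtColor(d["pixels"],cv2.COLOR_BGR2HSV).astype(int)
    H,S,V=[hsv[...,i] for i in range(3)]
    box=np.zeros(H.shape,bool); box[hb[1]:hb[3],hb[0]:hb[2]]=1
    near=box&(np.hypot(P[...,0]-.465,P[...,1]+.241)<.03)
    k=near&(P[...,2]>.118)&(H<18)&(S>120); q=P[k]
    r=cv2.minAreaRect(q[:,:2].astype(np.float32)); print(n,"tab",len(q),r,cv2.boxPoints(r).round(4).tolist(),q[:,2].max())
    w=near&(P[...,2]>.018)&(P[...,2]<.095)&~((H<18)&(S>140))
    for p,px in sorted(zip(P[w].round(3).tolist(),hsv[w].tolist()),key=lambda a:a[0][2]): print(p,px)
```

```text
side tab 69 ((0.4655502438545227, -0.24146008491516113), (0.022673945873975754, 0.009903131984174252), 16.679031372070312) [[0.45329999923706055, -0.23999999463558197], [0.4560999870300293, -0.24950000643730164], [0.47780001163482666, -0.24289999902248383], [0.4749999940395355, -0.23350000381469727]] 0.12971242161328567
[0.455, -0.245, 0.02] [114, 89, 46]
[0.455, -0.242, 0.021] [18, 69, 67]
[0.457, -0.246, 0.023] [15, 132, 95]
[0.455, -0.245, 0.026] [107, 116, 44]
[0.456, -0.244, 0.029] [106, 119, 47]
[0.456, -0.246, 0.034] [16, 101, 78]
[0.455, -0.244, 0.037] [108, 119, 43]
[0.456, -0.246, 0.038] [16, 95, 78]
[0.455, -0.244, 0.041] [109, 116, 46]
[0.455, -0.246, 0.045] [20, 29, 52]
[0.455, -0.244, 0.048] [108, 77, 43]
[0.455, -0.246, 0.051] [120, 28, 45]
[0.455, -0.243, 0.052] [30, 14, 53]
[0.456, -0.245, 0.053] [107, 53, 43]
[0.456, -0.242, 0.054] [13, 29, 62]
[0.475, -0.241, 0.057] [15, 67, 106]
[0.456, -0.242, 0.058] [17, 109, 96]
[0.457, -0.246, 0.059] [15, 130, 100]
[0.456, -0.244, 0.062] [109, 119, 45]
[0.454, -0.246, 0.064] [112, 105, 46]
[0.474, -0.241, 0.065] [13, 76, 90]
[
[... 569 characters left out ...]
 0.079] [17, 68, 127]
top tab 55 ((0.4670836925506592, -0.23936600983142853), (0.022796396166086197, 0.00979546271264553), 19.3553466796875) [[0.4546999931335449, -0.23849999904632568], [0.4580000042915344, -0.24779999256134033], [0.4794999957084656, -0.2401999980211258], [0.47620001435279846, -0.23100000619888306]] 0.12765428245072363
[0.458, -0.24, 0.02] [17, 80, 128]
[0.456, -0.241, 0.026] [19, 93, 123]
[0.46, -0.241, 0.029] [18, 112, 143]
[0.458, -0.239, 0.039] [111, 60, 89]
[0.457, -0.24, 0.053] [112, 72, 82]
[0.46, -0.239, 0.057] [20, 59, 113]
[0.475, -0.235, 0.065] [19, 33, 84]
[0.477, -0.234, 0.068] [25, 35, 80]
[0.457, -0.24, 0.069] [110, 69, 100]
[0.459, -0.24, 0.074] [12, 50, 128]
```

```bash
cat >> h.py <<'E'
def go(tx,ty,tz,yaw=None):
    "print displacement to TCP target in move units (tool axes as now), yaw of tool x in deg"
    p,Rm=state(); d=Rm.T@(np.array([tx,ty,tz])-p)/.04
    th=np.degrees(np.arctan2(Rm[1,0],Rm[0,0])); print("units",d.round(2),"yaw",th.round(2),"turn", None if yaw is None else round((th-yaw)/4,2))
E
python3 -m creep '[[0.95,-0.66,0,-0.05,0.5],[0.95,-0.66,0,-0.05,0.5],[0.95,-0.66,0,-0.05,0.5],[0.95,-0.66,0,-0.05,0.5],[0.95,-0.66,0,-0.05,0.5],[0.95,-0.66,0,-0.05,0.5],[0.95,-0.66,0,-0.05,0.5],[0.95,-0.66,0,-0.05,0.5],[0.95,-0.66,0,-0.05,0.5],[0.95,-0.66,0,-0.05,0.5],[0,0,0,0,0.5],[0,0,0,0,0.5]]' 20
python3 -c "
from h import *
go(.4662,-.2405,.091,18)"
```

```text
clock: 1.6
position: [0.4582, -0.2389, 0.1886]
ee_rot: [3.103, 0.489, -0.002]
force: [0.2, -1.1, -0.3]
width: 0.502
gripper_force: 0.0
t 1.6 p [ 0.4582 -0.2389  0.1886] rv [ 3.103e+00  4.890e-01 -2.000e-03] F [ 0.2 -1.1 -0.3] w 0.502 g 0.0 q [ 0.53  0.27 -0.19  1.82  0.06  1.05 -0.94]
[[ 0.952  0.308 -0.001]
 [ 0.308 -0.952 -0.   ]
 [-0.001 -0.    -1.   ]]
units [0.18 0.1  2.44] yaw 17.91 turn -0.02
```

```bash
python3 -m creep '[[0.18,0.1,0.5,0,0.5],[0,0,0.8,0,0.5],[0,0,0.8,0,0.5],[0,0,0.34,0,0.5],[0,0,0,0,0.5],[0,0,0,0,0],[0,0,0,0,0],[0,0,0,0,0],[0,0,0,0,0],[0,0,0,0,0]]' 25
python3 -c "
from h import *
go(.4662,-.2405,.091,18)"
```

```text
clock: 2.85
position: [0.4669, -0.24, 0.0914]
ee_rot: [3.103, 0.489, 0.0]
force: [-0.4, 0.9, -0.3]
width: 0.023
gripper_force: 0.0
t 2.85 p [ 0.4669 -0.24    0.0914] rv [3.103 0.489 0.   ] F [-0.4  0.9 -0.3] w 0.023 g 0.0 q [ 0.51  0.39 -0.18  1.92  0.09  0.84 -0.98]
[[ 0.952  0.308  0.   ]
 [ 0.308 -0.952 -0.   ]
 [ 0.     0.    -1.   ]]
units [-0.02  0.01  0.01] yaw 17.92 turn -0.02
```

Run:
```python
from h import *
out=[]
for n,b in(("side",(280,180,440,330)),("top",(320,150,440,262))):
    im=vision.get_image(n); np.savez(n+"1.npz",**im); out.append(cv2.resize(im["pixels"][b[1]:b[3],b[0]:b[2]],(400,375),interpolation=cv2.INTER_CUBIC))
cv2.imwrite("pics/g1.png",np.hstack(out)); state()
```

```text
t 2.95 p [ 0.4668 -0.24    0.0913] rv [ 3.103  0.489 -0.   ] F [ 1.1  0.2 -0.4] w 0.004 g 0.0 q [ 0.51  0.39 -0.18  1.92  0.09  0.84 -0.98]
[[ 0.952  0.308 -0.   ]
 [ 0.308 -0.952 -0.   ]
 [-0.     0.    -1.   ]]
```

View pics/g1.png

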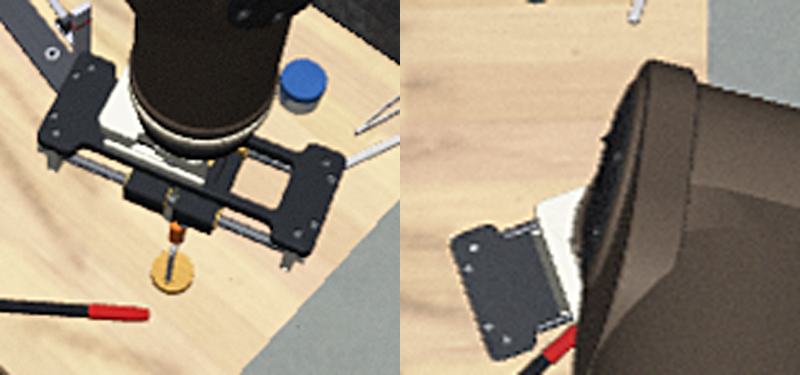

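The side view shows the hanger still standing, with the closed fingers above or behind the tab at crop (190,200). I'll compare positions.

Run:
```python
from h import *
d=dict(np.load("side1.npz")); P=cloud(d)
def proj(d,p):
    c=rotm(d["rotation"]).T@(np.array(p)-np.array(d["position"])); K=d["camera_matrix"]; return (K[0,0]*c[0]/-c[2]+K[0,2]).round(1),(-K[1,1]*c[1]/-c[2]+K[1,2]).round(1)
print(proj(d,(.467,-.24,.091)),proj(d,(.467,-.24,.12)),proj(d,(.467,-.24,.16)))
hsv=cv2.cvtColor(d["pixels"],cv2.COLOR_BGR2HSV).astype(int)
for v in range(250,300,3):
    for u in range(340,372,3):
        if np.hypot(P[v,u,0]-.467,P[v,u,1]+.24)<.05 and P[v,u,2]>.05: print((u,v),P[v,u].round(3),hsv[v,u],end=" | ")
```

```text
(np.float64(351.0), np.float64(272.1)) (np.float64(352.0), np.float64(266.1)) (np.float64(353.4), np.float64(257.3))
(340, 250) [ 0.44  -0.23   0.219] [109  58  35] | (343, 250) [ 0.438 -0.237  0.233] [110 102  15] | (346, 250) [ 0.44  -0.242  0.238] [105  19  54] | (349, 250) [ 0.442 -0.245  0.24 ] [30 24 94] | (352, 250) [ 0.444 -0.25   0.242] [ 26  24 148] | (355, 250) [ 0.446 -0.254  0.246] [  0   0 255] | (358, 250) [ 0.448 -0.258  0.248] [ 26  19 197] | (361, 250) [ 0.451 -0.262  0.25 ] [23 28 83] | (364, 250) [ 0.46  -0.262  0.236] [109  45  62] | (367, 250) [ 0.464 -0.265  0.233] [105  39  39] | (370, 250) [ 0.474 -0.265  0.218] [110  39  59] | (340, 253) [ 0.436 -0.233  0.219] [113  40  58] | (343, 253) [ 0.44  -0.236  0.218] [107  37  62] | (346, 253) [ 0.442 -0.24   0.22 ] [105  42  49] | (349, 253) [ 0.442 -0.246  0.23 ] [150  73   7] | (352, 253) [ 0.443 -0.251  0.235] [45 18 28] | (355, 253) [ 0.445 -0.255  0.238] [60  6 87] | (358, 253) [ 0.447 -0.26   0.243] [ 23  22 103] | (361, 253) [ 0.45  -0.263  0.242] [ 30  17 118] | (364, 253) [ 0.455 -0.266  0.237] [117  40  5
[... 2371 characters left out ...]
57  40] | (364, 268) [ 0.442 -0.279  0.221] [113  70  58] | (367, 268) [ 0.448 -0.281  0.214] [ 12  12 110] | (370, 268) [ 0.451 -0.284  0.213] [108  19 164] | (349, 271) [ 0.455 -0.243  0.123] [ 11 210 206] | (352, 271) [ 0.458 -0.247  0.125] [  9 172 179] | (358, 271) [ 0.439 -0.27   0.199] [15 24 21] | (361, 271) [ 0.44  -0.276  0.208] [105 102  10] | (364, 271) [ 0.442 -0.28   0.209] [30 85  6] | (370, 271) [ 0.45  -0.286  0.207] [15 61 75] | (349, 274) [ 0.454 -0.244  0.113] [ 11 216  99] | (352, 274) [ 0.458 -0.248  0.112] [ 12 241  73] | (349, 277) [ 0.462 -0.241  0.077] [ 11  86 148] | (349, 280) [ 0.458 -0.244  0.074] [113  18 169] | (349, 283) [ 0.456 -0.247  0.067] [ 17 105 119] |
```

Run:
```python
from h import *
d=dict(np.load("side1.npz"))
cv2.imwrite("pics/g2.png",cv2.resize(d["pixels"][225:305,310:400],(720,600),interpolation=cv2.INTER_CUBIC))
```

```text
(no output)
```

View pics/g2.png

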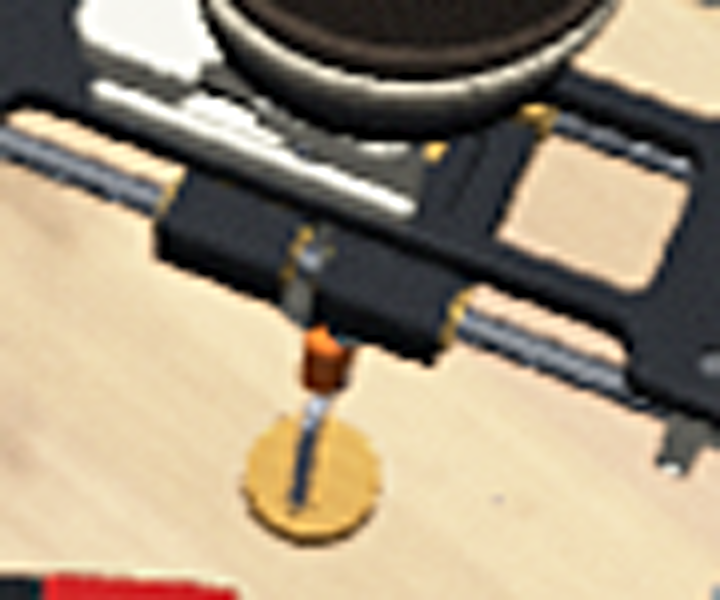

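The fingers look close to the tab at crop (325,345), but the readings show no grip. I'll lift a little and check.

```bash
python3 -m creep '[[0,0,-0.5,0,0],[0,0,-0.5,0,0],[0,0,0,0,0]]'
python3 - <<'E'
from h import *
im=vision.get_image("side"); np.savez("side2.npz",**im); state(); P=cloud(im)
hsv=cv2.cvtColor(im["pixels"],cv2.COLOR_BGR2HSV).astype(int); H,S,V=[hsv[...,i] for i in range(3)]
box=np.zeros(H.shape,bool); box[240:305,325:375]=1
for nm,k in(("or",box&(H<14)&(S>180)&(P[...,2]>.07)&(V>60)),("brass",box&(H>=14)&(H<28)&(S>130)&(P[...,2]<.08)&(P[...,2]>.006))): print(nm,k.sum(),P[k].mean(0),P[k].min(0),P[k].max(0))
cv2.imwrite("pics/g3.png",cv2.resize(im["pixels"][225:305,310:400],(720,600),interpolation=cv2.INTER_CUBIC))
E
```

```text
clock: 3.32
position: [0.4679, -0.2404, 0.1325]
ee_rot: [3.102, 0.489, 0.004]
force: [-0.0, 0.5, -0.8]
width: 0.006
gripper_force: 0.0
t 3.38 p [ 0.4671 -0.2402  0.1315] rv [3.103e+00 4.890e-01 1.000e-03] F [0.5 0.7 0.2] w 0.003 g 0.0 q [ 0.52  0.34 -0.19  1.88  0.08  0.93 -0.96]
[[ 0.952  0.307  0.001]
 [ 0.307 -0.952 -0.001]
 [ 0.001  0.001 -1.   ]]
or 55 [ 0.4602981  -0.24422953  0.11907803] [ 0.45392054 -0.24873468  0.10071139] [ 0.47490223 -0.23552785  0.12755341]
brass 174 [ 0.46379609 -0.2429105   0.01237797] [ 0.44859073 -0.25749885  0.00624855] [ 0.48097995 -0.22587771  0.07161024]
```

View pics/g3.png

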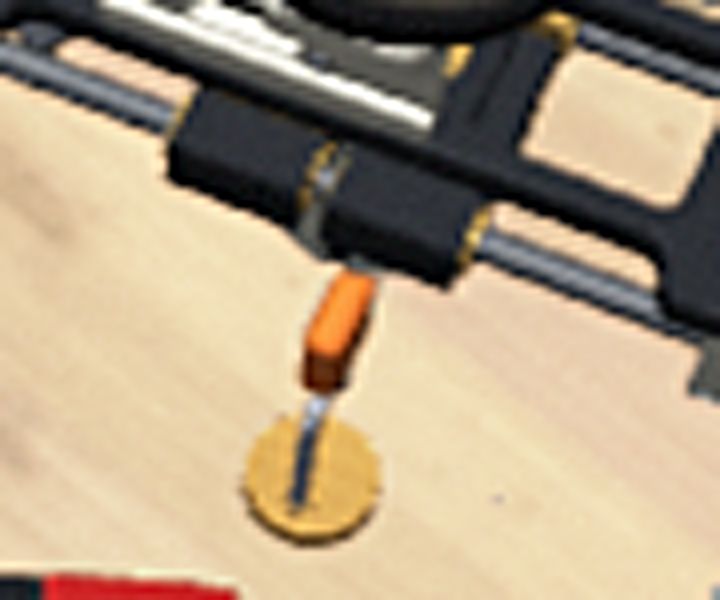

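The fingers are shut above and beyond the tab, and the hanger hasn't moved. I'll transform the seen gripper points into the tool frame to look for an offset.

Run:
```python
from h import *
p,Rm=state()
b=[]
for n in("side","top"):
    d=dict(np.load("side2.npz")) if n=="side" else vision.get_image("top")
    P=cloud(d); Q=(P-p)@Rm
    k=(np.abs(Q[...,0])<.09)&(np.abs(Q[...,1])<.13)&(Q[...,2]<.02)&(Q[...,2]>-.2)&(P[...,2]>.135)
    q=Q[k]
    for z0 in np.arange(-.15,.0,.0125):
        s=q[(q[:,2]>=z0)&(q[:,2]<z0+.0125)]
        if len(s)>3: print(n,z0.round(4),len(s),np.percentile(s[:,0],[1,99]).round(3),np.percentile(s[:,1],[1,99]).round(3))
    im=np.full((300,400,3),0,np.uint8)
    for x,c in zip(q,d["pixels"][k]): cv2.circle(im,(int(200+x[1]*1400),int(150+x[0]*1400)),3,c.tolist(),-1)
    cv2.drawMarker(im,(200,150),(0,255,0)); b.append(im)
cv2.imwrite("pics/g4.png",np.hstack(b))
```

```text
t 3.38 p [ 0.4671 -0.2402  0.1315] rv [3.103e+00 4.890e-01 1.000e-03] F [0.5 0.7 0.2] w 0.003 g 0.0 q [ 0.52  0.34 -0.19  1.88  0.08  0.93 -0.96]
[[ 0.952  0.307  0.001]
 [ 0.307 -0.952 -0.001]
 [ 0.001  0.001 -1.   ]]
side -0.15 2466 [-0.037  0.035] [-0.093  0.094]
side -0.1375 532 [-0.037  0.02 ] [-0.089  0.09 ]
side -0.125 539 [-0.037  0.027] [-0.083  0.085]
side -0.1125 56 [-0.037  0.015] [-0.085  0.086]
side -0.075 4 [-0.011 -0.01 ] [-0.008 -0.005]
side -0.0625 8 [-0.011 -0.01 ] [-0.009  0.014]
side -0.05 25 [-0.011 -0.009] [-0.012  0.013]
top -0.15 945 [-0.034  0.036] [-0.096 -0.051]
top -0.125 58 [-0.03   0.032] [-0.064 -0.044]
```

View pics/g4.png

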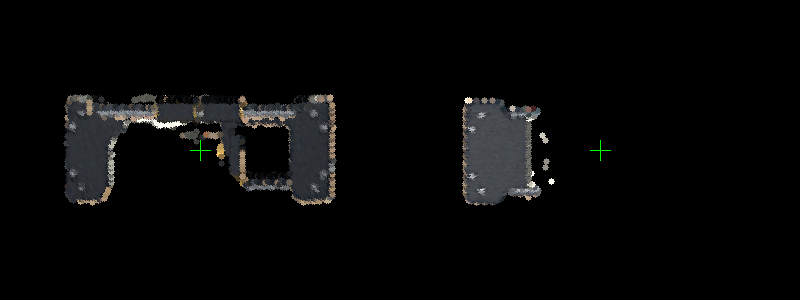

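The gripper is centred in x and y. Its fingers, though, are seen only down to tool z ≈ -0.04, so the real tips look about 40 mm shorter than reported. I'll measure that more exactly.

Run:
```python
from h import *
p,Rm=state()
d=dict(np.load("side2.npz")); P=cloud(d); Q=(P-p)@Rm
hsv=cv2.cvtColor(d["pixels"],cv2.COLOR_BGR2HSV).astype(int)
k=(np.abs(Q[...,0])<.02)&(np.abs(Q[...,1])<.03)&(Q[...,2]<.01)&(Q[...,2]>-.1)
for (v,u) in np.argwhere(k): print((u,v),Q[v,u].round(4),hsv[v,u])
```

```text
t 3.42 p [ 0.4667 -0.24    0.1309] rv [ 3.103  0.489 -0.   ] F [-0.1  0.7 -0.2] w 0.001 g 0.0 q [ 0.52  0.34 -0.19  1.88  0.08  0.93 -0.96]
[[ 0.952  0.308 -0.   ]
 [ 0.308 -0.952 -0.   ]
 [-0.     0.    -1.   ]]
(np.int64(353), np.int64(244)) [-0.0075 -0.002  -0.0972] [42 18 71]
(np.int64(353), np.int64(245)) [-0.0061 -0.0022 -0.0904] [36 20 63]
(np.int64(352), np.int64(246)) [-0.0106 -0.0024 -0.0953] [32 34 97]
(np.int64(349), np.int64(252)) [-0.0097 -0.0062 -0.0662] [35 18 86]
(np.int64(350), np.int64(252)) [-0.0104 -0.0043 -0.0695] [30 19 54]
(np.int64(348), np.int64(253)) [-0.0111 -0.0073 -0.0639] [27 28 83]
(np.int64(349), np.int64(253)) [-0.0103 -0.0058 -0.0639] [21 20 89]
(np.int64(348), np.int64(254)) [-0.0097 -0.0075 -0.0567] [26 18 98]
(np.int64(349), np.int64(254)) [-0.0106 -0.0055 -0.0605] [30 12 87]
(np.int64(345), np.int64(255)) [-0.0098 -0.0125 -0.048 ] [ 15  68 112]
(np.int64(347), np.int64(255)) [-0.0102 -0.0088 -0.0525] [45 14 74]
(np.int64(348), np.int64(255)) [-0.0105 -0.007  -0.0548] [33 23 99]
(np.int64(349), np.int64(255)) [-0.0107 -0.0052 -0.0569] [40 19 82]

[... 5655 characters left out ...]
(352), np.int64(270)) [-0.008   0.0034  0.0073] [ 12 204 243]
(np.int64(353), np.int64(270)) [-0.0081  0.0053  0.0051] [ 10 216 163]
(np.int64(349), np.int64(271)) [-0.0133 -0.0004  0.0041] [ 11 214 198]
(np.int64(350), np.int64(271)) [-0.0112  0.0009  0.0075] [ 12 202 244]
(np.int64(351), np.int64(271)) [-0.0116  0.0028  0.0045] [ 12 202 249]
(np.int64(352), np.int64(271)) [-0.0101  0.0042  0.0064] [ 11 209 200]
(np.int64(353), np.int64(271)) [-0.0098  0.006   0.0052] [ 10 237  87]
(np.int64(350), np.int64(272)) [-0.013   0.0016  0.0075] [ 10 207 142]
(np.int64(351), np.int64(272)) [-0.0116  0.0031  0.0091] [ 11 210 152]
(np.int64(352), np.int64(272)) [-0.0119  0.005   0.0064] [ 11 229 110]
```

The seen fingers end at tool z ≈ -0.041, and the body start agrees with that. The true fingertip therefore sits 41 mm above the reported TCP, so I'll command z = wanted tip height − 0.041.

```bash
python3 -m creep '[[0,0,0,0,0.4],[0,0,0,0,0.4],[0,0,0.4,0,0.4],[0,0,0.8,0,0.4],[0,0,0.8,0,0.4],[0,0,0,0,0.4],[0,0,0,0,0],[0,0,0,0,0],[0,0,0,0,0],[0,0,0,0,0]]' 25
python3 -m creep '[[0,0,-0.5,0,0],[0,0,-0.5,0,0],[0,0,0,0,0]]'
python3 - <<'E'
from h import *
im=vision.get_image("side"); P=cloud(im)
hsv=cv2.cvtColor(im["pixels"],cv2.COLOR_BGR2HSV).astype(int); H,S,V=[hsv[...,i] for i in range(3)]
box=np.zeros(H.shape,bool); box[230:305,325:375]=1
for nm,k in(("or",box&(H<14)&(S>180)&(P[...,2]>.07)&(V>60)),("brass",box&(H>=14)&(H<28)&(S>130)&(P[...,2]<.08)&(P[...,2]>.006))): print(nm,k.sum(),P[k].mean(0),P[k].min(0),P[k].max(0))
go(.5,.03,.12,-12.5)
E
```

```text
clock: 4.68
position: [0.4675, -0.2404, 0.0521]
ee_rot: [3.102, 0.489, 0.002]
force: [-0.8, -0.4, 4.8]
width: 0.108
gripper_force: 25.0
clock: 5.05
position: [0.4678, -0.2405, 0.0926]
ee_rot: [3.102, 0.489, 0.004]
force: [0.5, -0.4, -1.3]
width: 0.107
gripper_force: 25.0
or 21 [ 0.45659247 -0.24227027  0.16094628] [ 0.44543705 -0.25407817  0.13995406] [ 0.46757597 -0.23583662  0.22793393]
brass 196 [ 0.46370222 -0.24257976  0.051633  ] [ 0.44898003 -0.25822499  0.04230255] [ 0.48156297 -0.22524056  0.07623961]
t 5.1 p [ 0.4671 -0.2402  0.0916] rv [3.103e+00 4.890e-01 2.000e-03] F [ 0.7  0.6 -0.8] w 0.108 g 25.0 q [ 0.51  0.39 -0.18  1.92  0.09  0.84 -0.98]
[[ 0.952  0.307  0.001]
 [ 0.307 -0.952 -0.001]
 [ 0.001  0.001 -1.   ]]
units [ 2.86 -6.17 -0.71] yaw 17.9 turn 7.6
```

The tab is held and the hanger is up. I'll raise and turn to the bar's yaw, then translate.

```bash
python3 -m creep '[[0,0,-0.2,0.95,0],[0,0,-0.2,0.95,0],[0,0,-0.2,0.95,0],[0,0,-0.2,0.95,0],[0,0,-0.2,0.95,0],[0,0,-0.2,0.95,0],[0,0,0,0.95,0],[0,0,0,0.95,0],[0,0,0,0,0]]'
python3 -c "
from h import *
go(.4932,.0384,.139,-12.5)"
```

```text
clock: 6.22
position: [0.4663, -0.2398, 0.1384]
ee_rot: [-3.123, 0.341, 0.002]
force: [-0.1, 0.6, -0.5]
width: 0.106
gripper_force: 25.0
t 6.22 p [ 0.4663 -0.2398  0.1384] rv [-3.123e+00  3.410e-01  2.000e-03] F [-0.1  0.6 -0.5] w 0.106 g 25.0 q [ 0.43  0.33 -0.07  1.88  0.03  0.94 -1.44]
[[ 0.976 -0.216 -0.001]
 [-0.216 -0.976  0.   ]
 [-0.002 -0.    -1.   ]]
units [-0.84 -6.94 -0.01] yaw -12.47 turn 0.01
```

```bash
python3 -m creep '[[-0.2,-0.64,0,0,0],[-0.2,-0.7,0,0,0],[-0.2,-0.7,0,0,0],[-0.24,-0.7,0,0,0],[0,-0.7,0,0,0],[0,-0.7,0,0,0],[0,-0.7,0,0,0],[0,-0.7,0,0,0],[0,-0.7,0,0,0],[0,-0.7,0,0,0],[0,0,0,0,0],[0,0,0,0,0]]'
python3 - <<'E'
from h import *
im=vision.get_image("side"); a=im["pixels"][90:240,215:375]
it=vision.get_image("top"); b=it["pixels"][110:230,180:308]
cv2.imwrite("pics/e1.png",np.hstack([cv2.resize(a,(400,375),interpolation=cv2.INTER_CUBIC),cv2.resize(b,(400,375),interpolation=cv2.INTER_CUBIC)]))
P=cloud(im);hsv=cv2.cvtColor(im["pixels"],cv2.COLOR_BGR2HSV).astype(int); H,S,V=[hsv[...,i] for i in range(3)]
k=np.zeros(H.shape,bool);k[130:240,200:330]=1;k&=(H>=14)&(H<28)&(S>130)&(P[...,2]>.05)&(P[...,2]<.13)&(np.hypot(P[...,0]-.493,P[...,1]-.038)<.03)
print(k.sum(),P[k].mean(0),P[k].min(0),P[k].max(0))
go(.5566,.0244,.139,-12.5)
E
```

```text
clock: 7.72
position: [0.4936, 0.0376, 0.1388]
ee_rot: [3.122, -0.34, -0.001]
force: [1.0, 0.2, -1.8]
width: 0.109
gripper_force: 25.0
167 [0.48871436 0.03280449 0.09761855] [0.47457508 0.0191032  0.08786656] [0.5076179  0.05336111 0.12203324]
t 7.83 p [0.4938 0.0371 0.1391] rv [ 3.122e+00 -3.430e-01 -1.000e-03] F [-0.1 -0.1 -0.6] w 0.107 g 25.0 q [-0.02  0.29 -0.2   1.93  0.07  0.92 -2.05]
[[ 0.976 -0.217 -0.001]
 [-0.217 -0.976 -0.001]
 [-0.     0.001 -1.   ]]
units [ 1.6  -0.03  0.  ] yaw -12.54 turn -0.01
```

View pics/e1.png

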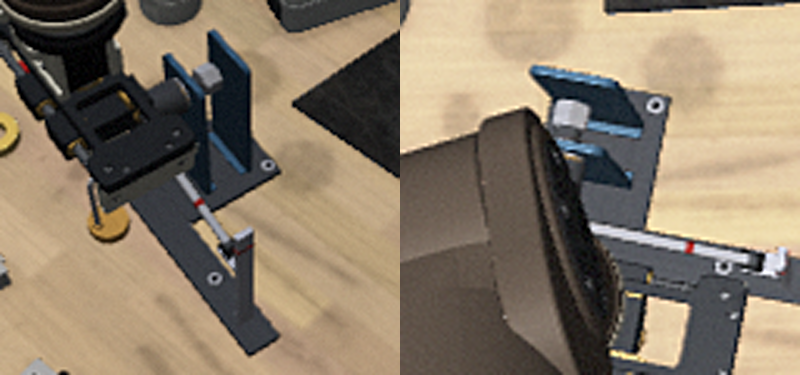

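The hanger is in front of the bar, with its disc at crop (108,225). Moving the hook over the bar and lowering it.

```bash
python3 -m creep '[[0.3,0,0,0,0],[0.4,0,0,0,0],[0.4,0,0,0,0],[0.3,0,0,0,0],[0.2,0,0,0,0],[0,0,0,0,0],[0,0,0,0,0]]'
python3 -c "
from h import *
go(.5566,.0244,.101,-12.5)"
```

```text
clock: 8.7
position: [0.5561, 0.0246, 0.1393]
ee_rot: [3.123, -0.341, -0.001]
force: [-0.2, 0.1, -0.4]
width: 0.106
gripper_force: 25.0
t 8.7 p [0.5561 0.0246 0.1393] rv [ 3.123e+00 -3.410e-01 -1.000e-03] F [-0.2  0.1 -0.4] w 0.106 g 25.0 q [-0.    0.38 -0.18  1.79  0.08  0.97 -2.01]
[[ 0.976 -0.216 -0.   ]
 [-0.216 -0.976 -0.   ]
 [-0.     0.    -1.   ]]
units [0.01 0.   0.96] yaw -12.47 turn 0.01
```

```bash
python3 -m creep '[[0,0,0.3,0,0],[0,0,0.3,0,0],[0,0,0.2,0,0],[0,0,0.1,0,0],[0,0,0.05,0,0],[0,0,0,0,0],[0,0,0,0,0]]'
python3 -c "
from h import *
go(.5566,.0244,.101,-12.5)"
```

```text
clock: 9.57
position: [0.5572, 0.0242, 0.1022]
ee_rot: [3.123, -0.342, 0.002]
force: [-2.1, -0.4, 6.3]
width: 0.11
gripper_force: 25.0
t 9.57 p [0.5572 0.0242 0.1022] rv [ 3.123e+00 -3.420e-01  2.000e-03] F [-2.1 -0.4  6.3] w 0.11 g 25.0 q [-0.01  0.42 -0.18  1.83  0.1   0.89 -2.02]
[[ 0.976 -0.216  0.001]
 [-0.216 -0.976 -0.   ]
 [ 0.001 -0.    -1.   ]]
units [-0.01 -0.    0.03] yaw -12.5 turn -0.0
```

```bash
python3 -m creep '[[0,0.15,0.03,0,0],[0,0.15,0.03,0,0],[0,0.15,0.03,0,0],[0,0.1,0.02,0,0],[0,0.1,0.02,0,0],[0,0.1,0.02,0,0],[0,0.1,0.02,0,0],[0,0.1,0.02,0,0],[0,0.07,0.015,0,0],[0,0,0,0,0],[0,0,0,0,0]]'
python3 - <<'E'
from h import *
for n in("side","top"):
    im=vision.get_image(n);P=cloud(im);hsv=cv2.cvtColor(im["pixels"],cv2.COLOR_BGR2HSV).astype(int); H,S,V=[hsv[...,i] for i in range(3)]
    near=np.hypot(P[...,0]-.548,P[...,1]+.014)<.035
    k=near&(H>=14)&(H<28)&(S>130)&(P[...,2]>.03)&(P[...,2]<.07); print(n,"brass",k.sum(),P[k].mean(0) if k.any() else 0)
    k=near&((H<6)|(H>174))&(S>120)&(P[...,2]>.1)&(P[...,2]<.125); print(n,"red",k.sum(),P[k].mean(0) if k.any() else 0)
go(.5481,-.0139,.093,-12.5)
E
```

```text
clock: 10.95
position: [0.5487, -0.0159, 0.0936]
ee_rot: [3.123, -0.342, 0.003]
force: [2.3, -0.0, 4.9]
width: 0.105
gripper_force: 25.0
side brass 152 [ 0.54361026 -0.0182962   0.05208215]
side red 0 0
top brass 0 0
top red 0 0
t 11.05 p [ 0.5487 -0.0159  0.0937] rv [ 3.123e+00 -3.420e-01  3.000e-03] F [ 2.9 -0.5  4.9] w 0.107 g 25.0 q [ 0.06  0.42 -0.17  1.86  0.09  0.86 -1.95]
[[ 0.976 -0.217  0.002]
 [-0.217 -0.976 -0.   ]
 [ 0.002  0.    -1.   ]]
units [-0.03 -0.05  0.02] yaw -12.51 turn -0.0
```

```bash
python3 -m creep '[[0,-0.04,-0.03,0,0.1],[0,-0.04,-0.02,0,0.12],[0,0,0,0,0.14],[0,0,0,0,0.2],[0,0,0,0,0.3],[0,0,0,0,0.3],[0,0,0,0,0.3],[0,0,0,0,0.3],[0,0,0,0,0.3],[0,0,0,0,0.3]]'
python3 - <<'E'
from h import *
im=vision.get_image("side");P=cloud(im);hsv=cv2.cvtColor(im["pixels"],cv2.COLOR_BGR2HSV).astype(int); H,S,V=[hsv[...,i] for i in range(3)]
near=np.hypot(P[...,0]-.548,P[...,1]+.014)<.035
k=near&(H>=14)&(H<28)&(S>130)&(P[...,2]>.03)&(P[...,2]<.07); print("brass",k.sum(),P[k].mean(0))
go(.5481,-.0139,.093,-12.5)
E
```

```text
clock: 12.3
position: [0.5484, -0.0123, 0.0951]
ee_rot: [3.123, -0.342, 0.0]
force: [-1.0, 0.1, -0.1]
width: 0.301
gripper_force: 0.0
brass 131 [ 0.54627093 -0.01705352  0.05286756]
t 12.35 p [ 0.5484 -0.0123  0.0951] rv [ 3.123 -0.342 -0.   ] F [ 0.3 -0.6 -0.1] w 0.302 g 0.0 q [ 0.05  0.42 -0.17  1.86  0.09  0.87 -1.95]
[[ 0.976 -0.216 -0.   ]
 [-0.216 -0.976 -0.   ]
 [-0.     0.    -1.   ]]
units [0.   0.04 0.05] yaw -12.49 turn 0.0
```

```bash
python3 -m creep '[[0,0,-0.2,0,0.3],[0,0,-0.4,0,0.3],[0,0,-0.7,0,0.35],[0,0,-0.7,0,0.35],[0,0,-0.7,0,0.35],[0,0,0,0,0.35],[0.2,-0.2,0,0,0.35],[0.4,-0.5,0,0,0.35],[0.4,-0.6,0,0,0.35],[0.4,-0.5,0,0,0.35],[0.3,-0.4,0,0,0.35],[0,0,0,0,0.35]]'
python3 - <<'E'
from h import *
out=[]
for n,b in(("side",(225,90,345,240)),("top",(200,120,330,215))):
    im=vision.get_image(n);P=cloud(im);np.savez(n+"3.npz",**im);hsv=cv2.cvtColor(im["pixels"],cv2.COLOR_BGR2HSV).astype(int); H,S,V=[hsv[...,i] for i in range(3)]
    near=np.hypot(P[...,0]-.548,P[...,1]+.014)<.04
    for nm,k in(("brass",near&(H>=14)&(H<28)&(S>130)&(P[...,2]>.03)&(P[...,2]<.07)),("or",near&(H<15)&(S>180)&(P[...,2]>.14)),("red",near&((H<5)|(H>174))&(S>120)&(P[...,2]>.1)&(P[...,2]<.125))): print(n,nm,k.sum(),P[k].mean(0).round(4) if k.any() else 0)
    out.append(cv2.resize(im["pixels"][b[1]:b[3],b[0]:b[2]],(400,400*(b[3]-b[1])//(b[2]-b[0])),interpolation=cv2.INTER_CUBIC)[:292])
cv2.imwrite("pics/r1.png",np.hstack(out)); go(.6375,.0617,.15,-12.5)
E
```

```text
clock: 13.85
position: [0.6342, 0.0608, 0.2016]
ee_rot: [-3.123, 0.338, 0.003]
force: [-0.7, 0.3, -0.3]
width: 0.353
gripper_force: 0.0
side brass 138 [ 0.5474 -0.0165  0.053 ]
side or 120 [ 0.5423 -0.0156  0.16  ]
side red 3 [ 0.5466 -0.0148  0.1142]
top brass 72 [ 0.5504 -0.0171  0.0526]
top or 39 [ 0.5437 -0.0137  0.1621]
top red 0 0
t 13.95 p [0.6333 0.0588 0.2021] rv [ 3.122e+00 -3.410e-01 -3.000e-03] F [ 0.5 -0.7  0.1] w 0.345 g 0.0 q [-0.05  0.46 -0.18  1.51  0.09  1.19 -2.04]
[[ 0.976 -0.216 -0.002]
 [-0.216 -0.976 -0.   ]
 [-0.002  0.001 -1.   ]]
units [ 0.09 -0.09  1.3 ] yaw -12.47 turn 0.01
```

View pics/r1.png

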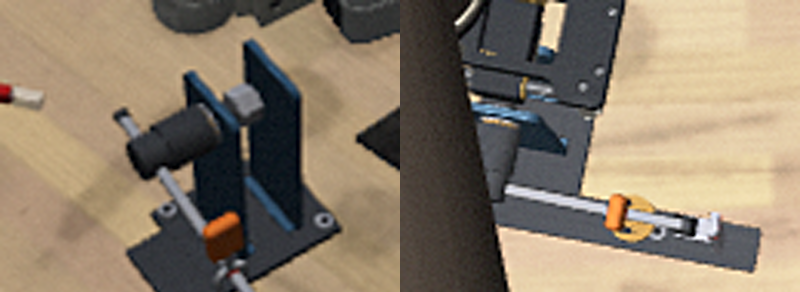

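The hanger hangs with the red ring showing just beside its hook at crop (228,268). I'll estimate the bolt's lean from the slopes of its upper faces.

Run:
```python
from h import *
a=np.radians(-12.5); X=np.array([np.cos(a),np.sin(a),0]);Y=np.array([-np.sin(a),np.cos(a),0]);O=np.array([.618,.066,0])
for n in("side","top"):
    d=dict(np.load(n+"0.npz"));q=(cloud(d).reshape(-1,3)-O);q=np.stack([q@X,q@Y,q[:,2]],-1)*1000
    q=q[(q[:,0]>13)&(q[:,0]<27)&(abs(q[:,1])<18)&(q[:,2]>115)&(q[:,2]<150)]
    q=q[np.argsort(q[:,1])]; print(n,len(q))
    for y0 in np.arange(-15,15,2):
        s=q[(q[:,1]>=y0)&(q[:,1]<y0+2)]
        if len(s): print(y0+1,len(s),s[:,2].mean().round(1),s[:,2].max().round(1),s[:,2].min().round(1))
    print(q[:,1].min(),q[:,1].max())
```

```text
side 76
-12 2 134.3 136.5 132.2
-10 21 130.9 140.6 122.4
-8 9 134.4 139.2 122.4
-6 8 138.0 141.5 132.2
-4 7 138.5 140.9 135.9
-2 7 140.4 142.3 138.7
0 7 142.5 144.5 140.0
4 6 140.5 141.6 138.6
6 2 140.9 141.9 139.9
8 2 137.1 140.2 134.1
10 3 137.7 137.9 137.4
12 2 133.1 135.9 130.2
-12.245658474467536 12.610842337159127
top 77
-8 10 131.8 137.0 122.6
-6 9 134.6 139.9 122.0
-4 8 138.9 141.6 135.5
-2 7 139.8 144.4 137.1
0 7 139.0 142.5 136.5
2 7 140.8 143.3 138.4
4 6 140.9 144.0 139.6
6 5 140.4 142.9 138.3
8 7 139.5 141.7 137.8
10 6 138.3 139.5 136.6
12 4 136.2 137.0 135.6
14 1 133.0 133.0 133.0
-8.682497100826142 13.671864674340483
```

The +y face is flatter than the −y face, so the head leans toward −y. Straddling it now.

```bash
python3 -m creep '[[0.09,-0.11,0,0,0.45],[0,0,0,0,0.45],[0,0,0.3,0,0.45],[0,0,0.5,0,0.45],[0,0,0.5,0,0.45],[0,0,0,0,0.45]]' 20
python3 -c "
from h import *
go(.6377,.0627,.070,-12.5)"
```

```text
clock: 14.7
position: [0.6367, 0.0619, 0.149]
ee_rot: [3.122, -0.342, -0.006]
force: [0.2, 0.6, 0.2]
width: 0.449
gripper_force: 0.0
t 14.7 p [0.6367 0.0619 0.149 ] rv [ 3.122 -0.342 -0.006] F [0.2 0.6 0.2] w 0.449 g 0.0 q [-0.06  0.5  -0.18  1.57  0.1   1.08 -2.05]
[[ 0.976 -0.216 -0.004]
 [-0.216 -0.976 -0.001]
 [-0.004  0.002 -1.   ]]
units [ 0.03 -0.03  1.97] yaw -12.5 turn 0.0
```

```bash
python3 -m creep '[[0.03,-0.02,0.4,0,0.45],[0,0,0.4,0,0.45],[0,0,0.4,0,0.45],[0,0,0.4,0,0.45],[0,0,0.37,0,0.45],[0,0,0,0,0.45],[0,0,0,0,0.4],[0,0,0,0,0.35]]' 20
cat > bar.py <<'E'
from h import *
import sys
a=np.radians(-12.5); X=np.array([np.cos(a),np.sin(a),0]);Y=np.array([-np.sin(a),np.cos(a),0]);O=np.array([.618,.067,0])
for n in ("side","top"):
    im=vision.get_image(n);P=cloud(im);q=P.reshape(-1,3)-O;q=np.stack([q@X,q@Y,q[:,2]],-1)*1000
    hsv=cv2.cvtColor(im["pixels"],cv2.COLOR_BGR2HSV).astype(int).reshape(-1,3)
    k=(abs(q[:,0]+51)<4)&(q[:,1]>-84)&(q[:,1]<-25)&(abs(q[:,2]-122)<28)&(hsv[:,1]<60)
    s=q[k]
    if len(s)<8: print(n,"few",len(s)); continue
    f=np.polyfit(s[:,1],s[:,2],1)
    for _ in range(3):
        r=s[:,2]-np.polyval(f,s[:,1]); s=s[abs(r)<3]; f=np.polyfit(s[:,1],s[:,2],1)
    h=np.polyval(f,-55)-133.5   # bar top at y=-55 relative to level
    print(n,len(s),"bar angle by slope",round(.2-np.arctan(f[0]),3),"by height",round(.2+np.arctan(h/55),3))
    if len(sys.argv)>1: cv2.imwrite(f"pics/{sys.argv[1]}_{n}.png",cv2.resize(im["pixels"][90:240,215:375],(640,600),interpolation=cv2.INTER_CUBIC))
state()
E
python3 bar.py
```

```text
clock: 15.7
position: [0.6402, 0.0631, 0.0731]
ee_rot: [-3.123, 0.342, -0.002]
force: [0.4, -0.2, 0.1]
width: 0.363
gripper_force: 0.0
side 53 bar angle by slope 0.02 by height 0.004
top 71 bar angle by slope -0.011 by height -0.032
t 15.8 p [0.6401 0.0631 0.0729] rv [-3.123e+00  3.420e-01 -2.000e-03] F [-0.7  0.  -0.5] w 0.354 g 0.0 q [-0.07  0.58 -0.17  1.64  0.12  0.93 -2.07]
[[ 0.976 -0.216  0.001]
 [-0.216 -0.976  0.   ]
 [ 0.001 -0.    -1.   ]]
```

```bash
python3 -m creep '[[0,0,0,0,0.3],[0,0,0,0,0.28],[0,0,0,0,0.26],[0,0,0,0,0.24],[0,0,0,0,0.22],[0,0,0,0,0.2],[0,0,0,0,0.2],[0,0,0,0,0.2]]' 20
python3 bar.py
```

```text
clock: 16.8
position: [0.6395, 0.0624, 0.0723]
ee_rot: [3.122, -0.342, -0.0]
force: [-1.7, -4.0, 1.9]
width: 0.243
gripper_force: 20.0
side 55 bar angle by slope -0.014 by height 0.006
top 61 bar angle by slope 0.013 by height -0.012
t 16.9 p [0.6396 0.0624 0.0723] rv [ 3.122 -0.342 -0.   ] F [-1.5 -4.   1.8] w 0.246 g 20.0 q [-0.07  0.58 -0.17  1.64  0.12  0.93 -2.07]
[[ 0.976 -0.217 -0.   ]
 [-0.217 -0.976 -0.001]
 [-0.     0.001 -1.   ]]
```

```bash
python3 -m creep '[[0,0,0,0,0.1],[0,0,0,0,0.1],[0,0,0,0,0.1]]' 40
for i in 1 2 3; do python3 -m creep '[[0,0,0,0,0.1]]' | grep -E "width|force"; done
python3 bar.py
```

```text
clock: 17.27
position: [0.6395, 0.0624, 0.0723]
ee_rot: [3.122, -0.342, -0.0]
force: [-1.9, -5.0, 2.2]
width: 0.238
gripper_force: 40.0
force: [-2.1, -3.8, 2.9]
width: 0.236
gripper_force: 40.0
force: [-1.3, -4.6, 2.3]
width: 0.237
gripper_force: 40.0
force: [-0.8, -4.7, 1.2]
width: 0.235
gripper_force: 40.0
side 54 bar angle by slope -0.009 by height 0.005
top 67 bar angle by slope -0.019 by height -0.016
t 17.75 p [0.6396 0.0624 0.0723] rv [ 3.122 -0.342 -0.   ] F [-2.4 -4.3  1.5] w 0.24 g 40.0 q [-0.07  0.58 -0.17  1.64  0.12  0.93 -2.07]
[[ 0.976 -0.217 -0.   ]
 [-0.217 -0.976 -0.001]
 [-0.     0.001 -1.   ]]
```

The grip closed to 22 mm, so the flats are vertical with the bar still near 0 rad, meaning the lean was about 0. The moves can't tilt the tool, so squeezing won't lift the bar. Instead I'll press one fingertip down on the +y upper shoulder of the hex to turn it. First release, rise and shift, using the present grip as the bolt's y reference.

```bash
python3 -m creep '[[0,0,0,0,0.3],[0,0,0,0,0.4],[0,0,0,0,0.45],[0,0,-0.2,0,0.45],[0,0,-0.35,0,0.45],[0,0,-0.35,0,0.45],[0,0,0,0,0.45],[0,0.14,0,0,0.45],[0,0.14,0,0,0.45],[0,0,0,0,0.45],[0,0,0,0,0.45]]' 30
python3 bar.py
```

```text
clock: 19.12
position: [0.6371, 0.052, 0.1081]
ee_rot: [3.123, -0.342, -0.001]
force: [1.2, 0.1, 0.2]
width: 0.454
gripper_force: 0.0
side 49 bar angle by slope 0.019 by height 0.0
top 57 bar angle by slope 0.011 by height -0.019
t 19.23 p [0.6372 0.0522 0.1082] rv [-3.123  0.341  0.   ] F [ 0.3 -0.3 -0.3] w 0.455 g 0.0 q [-0.05  0.54 -0.18  1.62  0.11  0.99 -2.05]
[[ 0.976 -0.216 -0.   ]
 [-0.216 -0.976  0.   ]
 [-0.    -0.    -1.   ]]
```

```bash
python3 -m creep '[[0,0.015,0.1,0,0.45],[0,0,0.1,0,0.45],[0,0,0,0,0.45]]' | grep -E "pos|force"
for i in 1 2 3; do python3 -m creep '[[0,0,0.025,0,0.45],[0,0,0,0,0.45]]' | grep -E "pos|force:"; done; python3 bar.py
```

```text
position: [0.6371, 0.0514, 0.1002]
force: [0.0, -0.4, 1.4]
gripper_force: 0.4
position: [0.6372, 0.0514, 0.0998]
force: [-2.1, -0.8, 5.0]
gripper_force: 2.2
position: [0.6373, 0.0517, 0.0992]
force: [-2.9, -0.7, 8.5]
gripper_force: 3.5
position: [0.6374, 0.0522, 0.0983]
force: [-2.2, 0.8, 8.9]
gripper_force: 3.7
side 47 bar angle by slope 0.128 by height 0.128
top 53 bar angle by slope 0.147 by height 0.113
t 20.45 p [0.6374 0.0522 0.0983] rv [-3.122e+00  3.410e-01 -2.000e-03] F [-2.9  0.6  9.5] w 0.449 g 3.7 q [-0.05  0.55 -0.18  1.63  0.11  0.97 -2.05]
[[ 0.976 -0.216  0.001]
 [-0.216 -0.976  0.001]
 [ 0.001 -0.001 -1.   ]]
```

Pressing works: the bar is at about 0.125 rad with 9 N. A touch further.

```bash
python3 -m creep '[[0,0,0.02,0,0.45],[0,0,0,0,0.45],[0,0,0,0,0.45],[0,0,0,0,0.45]]' | grep -E "pos|force"; python3 bar.py
```

```text
position: [0.6376, 0.0525, 0.0976]
force: [-2.6, 1.0, 9.0]
gripper_force: 3.8
side 53 bar angle by slope 0.172 by height 0.184
top 54 bar angle by slope 0.191 by height 0.173
t 21.05 p [0.6376 0.0525 0.0976] rv [-3.122e+00  3.400e-01 -2.000e-03] F [-1.9  2.1  7.6] w 0.449 g 3.8 q [-0.05  0.55 -0.18  1.63  0.11  0.97 -2.05]
[[ 0.976 -0.216  0.001]
 [-0.216 -0.976  0.001]
 [ 0.001 -0.001 -1.   ]]
```

```bash
python3 -m creep '[[0,0,0.008,0,0.45],[0,0,0,0,0.45],[0,0,0,0,0.45],[0,0,0,0,0.45],[0,0,0,0,0.45],[0,0,0,0,0.45]]' | grep -E "pos|force"; python3 bar.py fin; python3 -m creep '[[0,0,0,0,0.45],[0,0,0,0,0.45],[0,0,0,0,0.45],[0,0,0,0,0.45]]' | grep -E "pos|force";python3 bar.py
```

```text
position: [0.6376, 0.0526, 0.0973]
force: [-2.2, 1.9, 9.1]
gripper_force: 3.9
side 48 bar angle by slope 0.198 by height 0.206
top 51 bar angle by slope 0.262 by height 0.192
t 21.9 p [0.6376 0.0527 0.0974] rv [-3.122e+00  3.400e-01 -2.000e-03] F [-1.9  2.8  8.7] w 0.452 g 3.9 q [-0.05  0.55 -0.18  1.63  0.11  0.97 -2.05]
[[ 0.977 -0.215  0.002]
 [-0.215 -0.977  0.001]
 [ 0.001 -0.002 -1.   ]]
position: [0.6376, 0.0526, 0.0973]
force: [-2.3, 1.7, 8.5]
gripper_force: 3.9
side 49 bar angle by slope 0.169 by height 0.202
top 54 bar angle by slope 0.204 by height 0.207
t 22.5 p [0.6376 0.0527 0.0973] rv [-3.122e+00  3.400e-01 -2.000e-03] F [-3.4  2.1  9.1] w 0.449 g 3.9 q [-0.05  0.55 -0.18  1.63  0.11  0.97 -2.05]
[[ 0.976 -0.216  0.001]
 [-0.216 -0.976  0.001]
 [ 0.001 -0.002 -1.   ]]
```

View pics/fin_side.png

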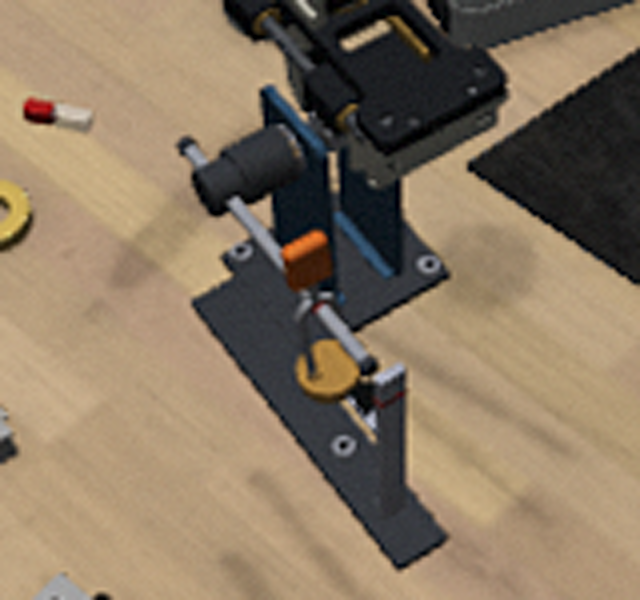

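The bar's end is level with the red line (picture (370,365) against (390,397) on the post). The hanger hangs at (318,300), with red ring showing just outside its hook. Everything is steady, so I'm handing in.

```bash
python3 -c "
from cell import sign_off; print(sign_off())"
```

```text
the job is handed in; nothing more can be done
None
```

Handed in with the weight hanging let go at the red ring and the bar steady at about 0.20 rad (level); however, the bolt is held by one fingertip pressing the hex's upper shoulder with about 9 N, not by two flats as asked, because the moves could not tilt the tool and a two-flat grip left the bar on its rest; no verdict came back.

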